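# Size the brass bushing on the stepped taper mandrel

## Task

Check the bore of the brass bushing on the upright stepped mandrel: pick the bushing up, guide it over the mandrel's tip while you still hold it (do not drop it on from above), and slide it down until it stops, sitting level on the middle, yellow-marked step. Let go of it there, and leave the steel and the black bushings where they lie.

Things in the scene. Friction and masses are not known exactly. Their poses are not given: they have to be found in the camera images.
- brass_bushing_center (a point): brass (golden) bushing, a plain loose ring lying flat on the bench: 54 mm outside diameter, 42 mm bore, 18 mm high, about 140 g, same either way up. The point is its centre, 9 mm above its underside; z is its axis. On the mandrel it passes the red tier with 2.5 mm to spare all round at that tier's foot, and stops on the yellow shoulder with its centre 72 mm above the bench
- mandrel: upright stepped taper mandrel, fixed. Origin: under the foot's centre, on the axis; z up. Square dark wooden foot 110x110x20 mm; tapering steel tiers 67 to 64 mm in diameter at heights 20 to 45 mm (top band blue), 54 to 50 mm at 45 to 63 mm (top band yellow), 37 to 20 mm at 63 to 83 mm (top band red), each ending in a flat shoulder; then a cone, 16 mm wide at 83 mm, to a rounded tip at 100 mm
- steel_bushing_center (a point): the largest bushing, grey steel, lying flat: 70 mm outside diameter, 58 mm bore, 18 mm high; the point is its centre. A bystander
- black_bushing_center (a point): the smallest bushing, black plastic, lying flat: 34 mm outside diameter, 18 mm bore, 18 mm high; the point is its centre. A bystander
Mind the look-alikes: they are no part of the job. What is meant by the part that bears brass_bushing_center is not orange, and is the smaller of those in its own colour.

How it is judged:
By the outcome, as a careful person would: the job done as asked, in the order asked, and still so for the second after the job is handed in, with the robot touching nothing.
It also fails if it takes over 38 s, if anything falls off the work surface, if the arm or the gripper's body presses on something with over 40 N, if the wrist force passes 120 N, or if a joint passes its speed limit or range.

## Robot

A 7-joint arm with a two-finger parallel gripper is mounted at the origin on a cart in front of the work surface, level with it; the furniture and walls round the work are solid. World frame = base frame: x ahead of the robot, y to its left, z up, the work surface at z = 0. Lengths are in m, angles in rad, forces in N, time in s.
With the tool pointing down it reaches from about 0.4 to 0.85 m from the base axis. Payload 6.9 kg.
Tool frame: the origin (TCP) lies between the finger pads; the fingertips stand 22 mm ahead of it and the grasp point (between the pads) lies 3 mm ahead of it (tip_extent is the distance from the TCP to the fingertips, in m); z points along the fingers, y is the line along which they close (so a half turn about z gives the same grasp; the last joint's range is limited). The gripper opens to 85 mm and grips with 20 to 120 N. Pads are 22 mm wide; open, the fingers measure 114 mm over their backs; the gripper's body (76 mm by 85 mm) begins 54 mm behind the grasp point. The pads swing forward as they close: fully open they stand 13 mm farther back than shut.
Start: joints at [1.433, 0.507, -0.238, 1.5, 0.126, 1.149, -0.155], TCP at [0.151, -0.607, 0.253] pointing down, gripper open.
Joint ranges: [-3.08, 3.08], [-0.24, 2.05], [-1.43, 1.35], [0, 2.5], [-1.52, 4.66], [0.17, 1.96], [-2.89, 2.89]. Speed limits (rad/s): [2.39, 2.39, 3.14, 3.14, 3.14, 3.14, 3.14].

## Interface

Orientations are given as a rotation vector (axis times angle).
In Python, from bench import * gives the robot as it stands. Calls block until the motion is done:
- move_pose(position, orientation): joint-space move of the TCP to a pose.
- line_to(position, frame=None, max_speed=0.15, until_force=None): straight line of the TCP; frame=None keeps the orientation; max_speed is the mean speed in m/s. With until_force (N) it stops when the force on the tool has changed by that much, and returns True; else False.
- movej(angles): joint-space move.
- command_gripper(opening, grip_force=None): finger opening in m; grip_force is the grip in N (None keeps the last); returns when the fingers have stopped.
- dwell(seconds).
- inverse_kinematics(position, orientation): joint angles nearest the present ones, or None.
- snapshot(name): name is "scene" or "top" or "wrist"; returns the picture (420x560x3 uint8, red, green, blue); there is no depth.
- camera_info(name): a dict with "intrinsics" (3x3 intrinsics, pixels), "R" (3x3) and "t" (3): a world point X has camera coordinates R X + t. Camera axes: x right, y down, z forward; pixel columns grow to the right and rows downward; lengths in m; the calibration is good to about 2 mm. The wrist camera is an equidistant fisheye: a pixel r from the principal point sees the ray r / f radians off the axis. A picture is of the moment at which its call begins: read the wrist's pose just before it. camera_info takes no time and is no camera call; for the wrist camera it gives the pose at the moment of the call.
A pose or a line that the arm cannot do raises PlanningError and nothing moves.
- finish_job(): hands the job in; it is judged then, once.
Readings, each from a call of its own:
- read_clock(): time.
- read_joint_positions(): joint angles.
- read_joint_vel(): joint speeds.
- read_joint_torque(): joint torques, N m.
- read_tool_pos(): TCP position.
- read_ee_rot(): TCP orientation.
- read_ft_force(): force on the tool from outside, world axes, zero at the start.
- read_ft_torque(): the same for the moment, N m.
- read_width(): finger opening in m.
- read_finger_force(): force on a finger pad.
Only numpy, scipy, OpenCV 4.12 (cv2) and the standard library are available. Lean on these libraries where they do the work, as an engineer would, in place of code of your own. Each camera call takes 0.05 s, during which the arm holds its last target. There are 200 camera calls.

## Working session

There is one attempt and no reset: what is moved stays moved. The work goes in short steps, each a Python script; the robot and the scene stay as the last script left them, time stands still between calls to the robot, and variables do not carry over. Pictures are saved under pics/ and viewed, at most 10 in all, crops included, and the job is handed in when it is done.

```bash
mkdir -p pics; python3 - <<'E'
from bench import *
import cv2,numpy as np
for n in("scene","top"):
    im=snapshot(n); cv2.imwrite(f"pics/{n}0.png",im[...,::-1]); np.save(f"pics/{n}0.npy",im)
    c=camera_info(n); print(n,c["intrinsics"],c["R"],c["t"])
print(read_clock(),read_tool_pos(),read_ee_rot())
E
ls
```

```text
scene [[447.64032991   0.         281.42354794]
 [  0.         447.64032991 214.12498195]
 [  0.           0.           1.        ]] [[-0.72116421 -0.69266901 -0.01148106]
 [-0.47547607  0.50695336 -0.71897204]
 [ 0.50383001 -0.51303794 -0.69494416]] [0.32728429 0.31107168 0.70275334]
top [[454.50495059   0.         279.04164   ]
 [  0.         454.50495059 219.82074027]
 [  0.           0.           1.        ]] [[ 0.0291162  -0.99948326 -0.01361869]
 [-0.98709644 -0.02660384 -0.15790139]
 [ 0.15745749  0.01804045 -0.98736097]] [-0.07044376  0.4992531   1.10974029]
0.1 [ 0.1507008  -0.60614579  0.25251804] [-3.11673292e+00 -3.81827421e-01  3.24977819e-04]
pics
```

View pics/scene0.png

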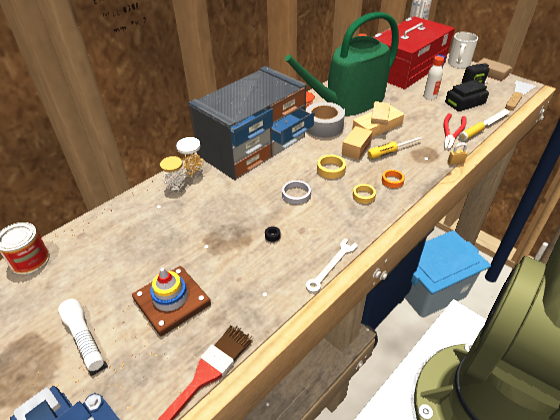

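View pics/top0.png

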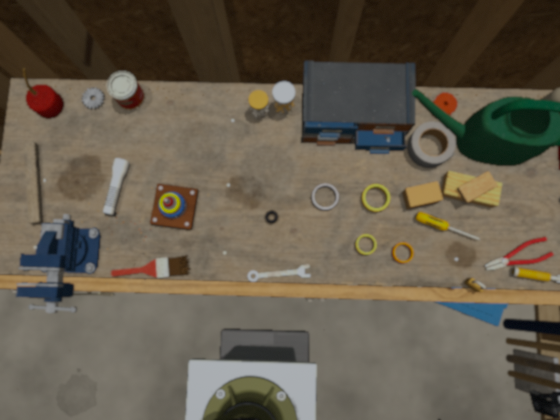

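Scene view: the small brass ring is at (364,194), with the larger yellow one at (331,167), the orange at (393,180) and the mandrel at (168,287). In the top view, the brass ring is at (366,244) and the mandrel at (175,205). Next I triangulate the silhouette centroids.

```bash
cat > h.py <<'E'
import numpy as np, cv2
def mask(im,win,lo,hi):
    x0,y0,x1,y1=win; m=np.zeros(im.shape[:2],np.uint8)
    h=cv2.cvtColor(im,cv2.COLOR_RGB2HSV)
    m[y0:y1,x0:x1]=cv2.inRange(h,lo,hi)[y0:y1,x0:x1]
    n,l,s,_=cv2.connectedComponentsWithStats(m)
    return (l==1+np.argmax(s[1:,4])).astype(np.uint8) if n>1 else m
def hullc(m):
    p=cv2.findNonZero(m); h=cv2.convexHull(p); M=cv2.moments(h)
    return np.array([M['m10']/M['m00'],M['m01']/M['m00']]), cv2.boundingRect(h)
def ray(ci,px,fish=False):
    K=ci["intrinsics"];R=np.array(ci["R"]);t=np.array(ci["t"])
    v=np.array([(px[0]-K[0][2])/K[0][0],(px[1]-K[1][2])/K[1][1]])
    if fish:
        r=np.linalg.norm(v); d=np.r_[v/max(r,1e-9)*np.sin(r),np.cos(r)]
    else: d=np.r_[v,1]
    d=R.T@d; return -R.T@t, d/np.linalg.norm(d)
def plane(r,z): return r[0]+r[1]*(z-r[0][2])/r[1][2]
def tri(rs):
    A=sum(np.eye(3)-np.outer(d,d) for o,d in rs); b=sum((np.eye(3)-np.outer(d,d))@o for o,d in rs)
    X=np.linalg.solve(A,b); return X,[round(1e3*np.linalg.norm(np.cross(X-o,d)),1) for o,d in rs]
E
python3 - <<'E'
from bench import *
from h import *
np.set_printoptions(precision=4,suppress=True)
S,T=[np.load(f"pics/{n}0.npy") for n in("scene","top")]; cs,ct=camera_info("scene"),camera_info("top")
Y=((20,90,70),(36,255,255)); O=((5,150,100),(18,255,255)); G=((0,0,120),(180,60,255)); K=((0,0,0),(180,255,60)); W=((0,70,20),(14,255,150)); YB=((22,120,100),(36,255,255)); RD=((0,150,90),(8,255,255))
R2=((0,150,110),(4,255,255))
for n,ws,wt,c in [("brass",(345,178,380,210),(350,228,380,260),Y),("big",(312,150,350,185),(358,180,395,215),Y),
 ("orange",(378,165,410,192),(388,238,418,268),O),("black",(260,222,285,245),(260,207,282,227),K),
 ("yband",(140,260,200,305),(155,190,192,222),YB),("red",(150,262,185,290),(160,192,185,215),R2),("foot",(125,258,215,340),(145,178,205,232),W)]:
    a,ba=hullc(mask(S,ws,*c)); b,bb=hullc(mask(T,wt,*c))
    X,e=tri([ray(cs,a),ray(ct,b)]); print(n,a,ba,b,bb,X,e, plane(ray(cs,a),.009),plane(ray(ct,b),.009))
big=lambda im,x0,y0,x1,y1:cv2.resize(im[y0:y1,x0:x1],(400,400),interpolation=cv2.INTER_CUBIC)
cv2.imwrite("pics/crop.png",np.hstack([big(S,120,250,220,350),big(T,140,170,210,240)])[...,::-1])
E
```

```text
brass [364.2347 191.0353] (353, 184, 23, 15) [365.7679 244.079 ] (355, 233, 23, 23) [ 0.4485 -0.2789  0.0154] [np.float64(0.5), np.float64(0.5)] [ 0.4528 -0.2851  0.009 ] [ 0.4488 -0.2802  0.009 ]
big [331.1374 162.9631] (317, 154, 29, 19) [375.5984 197.3615] (361, 183, 30, 30) [ 0.5697 -0.3031  0.0217] [np.float64(0.6), np.float64(0.6)] [ 0.5802 -0.3162  0.009 ] [ 0.5719 -0.3059  0.009 ]
orange [391.8616 181.9737] (382, 176, 22, 12) [395.6932 253.8314] (392, 244, 9, 19) [ 0.4246 -0.357   0.0096] [np.float64(1.4), np.float64(1.4)] [ 0.4237 -0.3584  0.009 ] [ 0.4259 -0.3565  0.009 ]
black [272.0268 233.931 ] (265, 227, 15, 15) [270.9495 216.6649] (266, 211, 11, 12) [ 0.5141 -0.0342  0.0085] [np.float64(0.6), np.float64(0.6)] [ 0.5143 -0.0336  0.009 ] [ 0.5136 -0.0346  0.009 ]
yband [165.7726 282.2364] (152, 271, 28, 23) [168.9466 202.5127] (158, 193, 22, 20) [0.5339 0.2198 0.0618] [np.float64(0.1), np.float64(0.1)] [0.5747 0.2029 0.009 ] [0.544  0.2338 0.009 ]
red [164.9021 278.0979] (158, 273, 14, 10) [168.6957 201.913 ] (165, 198, 8, 8) [0.5339 0.2183 0.0724] [np.float64(0.9), np.float64(0.9)] [0.5845 0.1981 0.009 ] [0.5456 0.2346 0.009 ]
foot [168.876  310.1079] (132, 294, 79, 43) [173.8234 206.3277] (150, 183, 48, 47) [ 0.54    0.2285 -0.024 ] [np.float64(0.3), np.float64(0.3)] [0.517  0.2373 0.009 ] [0.5342 0.2203 0.009 ]
```

View pics/crop.png

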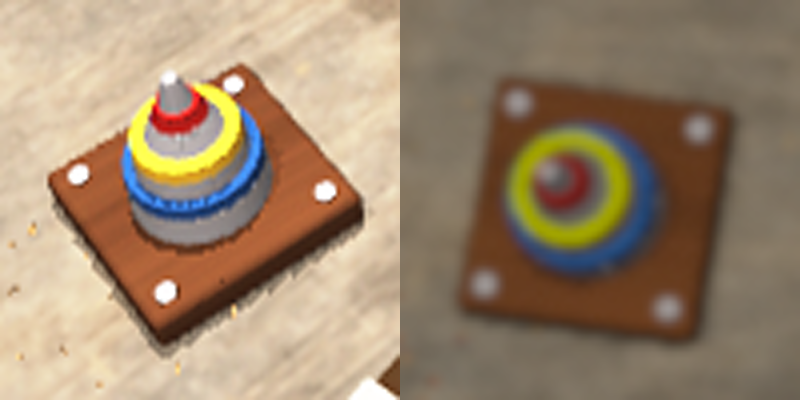

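The crop shows the mandrel standing square, with the tip over its axis and a clear yellow band. Its axis is near (0.534, 0.219). The yellow band triangulates to z = 62 mm against about 60 expected, and the brass ring's 23 px matches 54 mm. I'll move over the ring and take two wrist views.

```bash
python3 - <<'E'
from bench import *
from h import *
np.set_printoptions(precision=4,suppress=True)
a0=np.pi/4
for a in (a0,-a0):
    o=np.pi*np.array([np.cos(a),np.sin(a),0]); print(a,[inverse_kinematics(p,o) for p in ([.45,-.281,.16],[.534,.219,.2])])
q=[(abs(inverse_kinematics([.45,-.281,.16],np.pi*np.array([np.cos(a),np.sin(a),0]))-np.array(read_joint_positions())).max(),a) for a in (a0,-a0)]
a=min(q)[1]; o=np.pi*np.array([np.cos(a),np.sin(a),0])
t0=read_clock()
move_pose([.45,-.281,.20],o)
print(a,read_clock()-t0,read_tool_pos())
for i in range(2):
    if i: line_to([.45,-.25,.13]); print(read_clock())
    c=camera_info("wrist"); im=snapshot("wrist"); np.savez(f"pics/w{i}.npz",im=im,K=c["intrinsics"],R=c["R"],t=c["t"])
    cv2.imwrite(f"pics/w{i}.png",im[...,::-1])
    print(c["intrinsics"],-np.array(c["R"]).T@c["t"],c["R"])
cv2.imwrite("pics/w01.png",np.hstack([cv2.resize(cv2.imread(f"pics/w{i}.png"),(400,300)) for i in (0,1)]))
E
```

```text
0.7853981633974483 [array([ 0.9353,  0.5148, -0.6346,  1.8759,  0.3895,  0.8768,  0.1086]), array([ 0.2749,  0.7824, -1.3105,  1.7013,  0.7866,  1.2951, -1.2031])]
-0.7853981633974483 [array([ 0.4248,  0.4611,  0.1276,  1.8824, -0.0788,  0.8029, -2.5476]), array([ 0.2506,  0.7368, -1.2255,  1.7016,  0.7314,  1.2429,  1.9922])]
0.7853981633974483 1.6333 [ 0.4493 -0.2827  0.1999]
[[325.1923   0.     280.7313]
 [  0.     325.1923 213.2424]
 [  0.       0.       1.    ]] [ 0.4492 -0.1977  0.3193] [[ 1.     -0.0036 -0.0006]
 [-0.0032 -0.9446  0.3282]
 [-0.0018 -0.3282 -0.9446]]
2.4417
[[325.1923   0.     280.7313]
 [  0.     325.1923 213.2424]
 [  0.       0.       1.    ]] [ 0.4498 -0.1656  0.2498] [[ 1.     -0.0007  0.0003]
 [-0.0007 -0.9447  0.3279]
 [ 0.0001 -0.3279 -0.9447]]
```

View pics/w01.png

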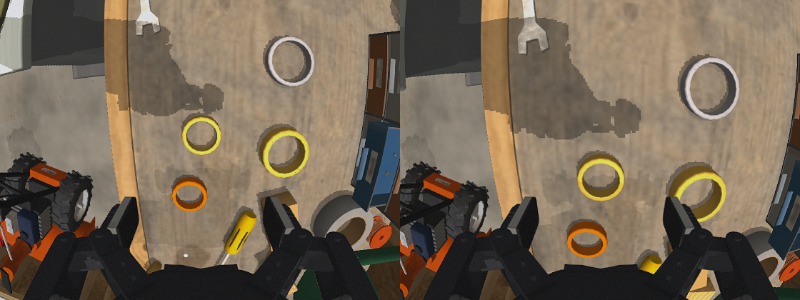

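Wrist views: the small brass ring is at about (281,188) in the first full frame and (281,250) in the second. The larger yellow ring is to its right and the orange one below. I'll locate it from both.

```bash
python3 - <<'E'
from h import *
np.set_printoptions(precision=4,suppress=True)
Y=((20,90,70),(36,255,255)); rs=[];rt=[]
for i,w in ((0,(240,150,320,225)),(1,(235,205,325,290))):
    c=dict(np.load(f"pics/w{i}.npz")); m=mask(c["im"],w,*Y); a,b=hullc(m); r=ray(c,a,1); rs.append(r)
    h=cv2.convexHull(cv2.findNonZero(m))[:,0]
    # top rim: bore edge contour (largest hole)
    cn,hi=cv2.findContours(m,cv2.RETR_CCOMP,cv2.CHAIN_APPROX_NONE)
    print(i,a,b,plane(r,.009),"hull ext mm at .009:",1e3*np.ptp([plane(ray(c,p,1),.009) for p in h],axis=0))
    P=np.array([plane(ray(c,p,1),.018)[:2] for p in h],np.float32); print(cv2.minEnclosingCircle(P))
print(tri(rs))
E
```

```text
Traceback (most recent call last):
  File "h.py", line 12, in ray
    K=ci["intrinsics"];R=np.array(ci["R"]);t=np.array(ci["t"])
      ~~^^^^^^^^^^^^^^
KeyError: 'intrinsics'
```

```bash
python3 - <<'E'
from h import *
np.set_printoptions(precision=4,suppress=True)
Y=((20,90,70),(36,255,255)); rs=[]
for i,w in ((0,(240,150,320,225)),(1,(235,205,325,290))):
    c=dict(np.load(f"pics/w{i}.npz")); c["intrinsics"]=c["K"]; m=mask(c["im"],w,*Y); a,b=hullc(m); r=ray(c,a,1); rs.append(r)
    h=cv2.convexHull(cv2.findNonZero(m))[:,0]
    print(i,a,b,plane(r,.009),"ext",1e3*np.ptp([plane(ray(c,p,1),.009) for p in h],axis=0))
    P=np.array([plane(ray(c,p,1),.018)[:2] for p in h],np.float32); print(cv2.minEnclosingCircle(P))
print(tri(rs))
E
```

```text
0 [282.0276 189.0342] (255, 162, 55, 55) [ 0.45   -0.2802  0.009 ] ext [53.5704 55.3454  0.    ]
((0.4497889280319214, -0.2783494293689728), 0.02733645774424076)
1 [280.7898 248.386 ] (248, 216, 66, 66) [ 0.4499 -0.2796  0.009 ] ext [53.7433 59.2706  0.    ]
((0.4498926103115082, -0.27659061551094055), 0.028827661648392677)
(array([ 0.4499, -0.281 ,  0.0061]), [np.float64(0.1), np.float64(0.1)])
```

The ring is at (0.450, -0.280). The views agree to about 1 mm and the 54 mm diameter checks. Now the grasp.

```bash
python3 - <<'E'
from bench import *
import numpy as np
np.set_printoptions(precision=4,suppress=True)
command_gripper(.070)
line_to([.45,-.280,.07])
hit=line_to([.45,-.280,.024],max_speed=.05,until_force=6)
print(hit,read_tool_pos(),read_ft_force(),read_clock())
command_gripper(.050,grip_force=40)
print(read_width(),read_finger_force(),read_ft_force(),read_tool_pos(),read_clock())
line_to([.45,-.280,.17])
print(read_width(),read_finger_force(),read_ft_force(),read_tool_pos(),read_clock())
import cv2
c=camera_info("wrist"); im=snapshot("wrist"); np.savez("pics/w2.npz",im=im,intrinsics=c["intrinsics"],R=c["R"],t=c["t"])
cv2.imwrite("pics/w2.png",im[...,::-1])
E
```

```text
False [ 0.4502 -0.28    0.0242] [0.1746 0.4781 0.7479] 4.4667
0.05082669966540853 17.4724280834198 [-0.7336  1.3145  5.9087] [ 0.4503 -0.2801  0.0245] 4.7917
0.050439836354911324 17.235198402777314 [-0.1611  0.0042 -1.7002] [ 0.4494 -0.2799  0.1691] 5.9167
```

View pics/w2.png

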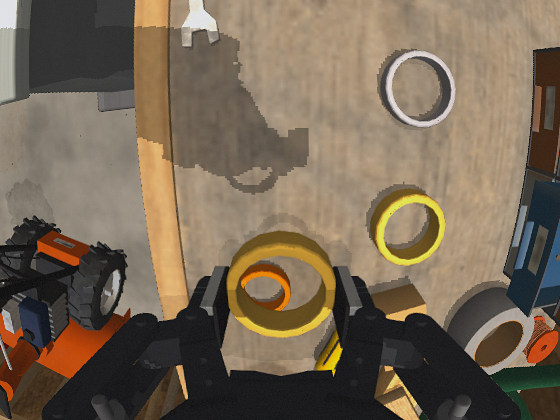

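The ring is held, centred about (281,284) between the pads. The orange ring seen through the bore is still on the bench. Next I measure the ring's offset in the hand and pick a comfortable wrist yaw for the mandrel.

```bash
python3 - <<'E'
from bench import *
from h import *
np.set_printoptions(precision=4,suppress=True)
c=dict(np.load("pics/w2.npz")); m=mask(c["im"],(215,220,350,345),(15,100,60),(36,255,255))
a,b=hullc(m); p=read_tool_pos(); print(a,b,p)
z=p[2]-.0155
h=cv2.convexHull(cv2.findNonZero(m))[:,0]
print("ring-TCP",plane(ray(c,a,1),z)-p,"ext",1e3*np.ptp([plane(ray(c,q,1),z) for q in h],axis=0))
cn,hi=cv2.findContours(m,cv2.RETR_CCOMP,cv2.CHAIN_APPROX_NONE)
lo=np.array([-3.08,-.24,-1.43,0,-1.52,.17,-2.89]);up=np.array([3.08,2.05,1.35,2.5,4.66,1.96,2.89]);q0=np.array(read_joint_positions())
for d in range(0,181,20):
    al=np.radians(d)/2;o=np.pi*np.array([np.cos(al),np.sin(al),0])
    q=inverse_kinematics([.534,.219,.09],o); q2=inverse_kinematics([.534,.219,.2],o)
    if q is not None and q2 is not None: print(d,q,np.minimum(q-lo,up-q).min(),np.minimum(q2-lo,up-q2).min(),abs(q-q0).max())
E
```

```text
[280.6226 284.4388] (226, 231, 110, 107) [ 0.4494 -0.2798  0.169 ]
ring-TCP [-0.0006  0.0017 -0.0155] ext [53.7945 61.8103  0.    ]
0 [-0.3185  0.6102 -0.1767  1.8299  0.1543  0.7148 -2.1515] 0.5448030507315692 0.7204953281330275 2.262705585448625
20 [-0.2648  0.6158 -0.2613  1.8291  0.2267  0.7257 -1.8723] 0.5557305094492115 0.7347626991594121 1.9834665434569603
40 [-0.2074  0.6249 -0.3527  1.8283  0.3038  0.7415 -1.5974] 0.5715077880477808 0.7457194792643828 1.7085562693373704
60 [-0.1451  0.6387 -0.4537  1.8275  0.3873  0.7639 -1.3284] 0.5938627112699745 0.7622516078460205 1.4395358155848412
80 [-0.0913  0.6546 -0.5433  1.8268  0.4599  0.7883 -1.0486] 0.6182651958239099 0.7463488318857503 1.1598035221807987
100 [-0.0444  0.6719 -0.6237  1.8262  0.5237  0.814  -0.7602] 0.6439666123514542 0.6519025328307658 0.9907297650279809
120 [-0.0023  0.6907 -0.6984  1.8257  0.5817  0.8413 -0.4661] 0.6713027308728031 0.5727361312810133 0.9486009732863055
140 [ 0.0364  0.7112 -0.7697  1.8252  0.636   0.8707 -0.1682] 0.6603411017913486 0.4960222836357958 0.9099088129273661
160 [ 0.0713  0.7329 -0.8368  1.8247  0.686   0.9014  0.1339] 0.5932389318310469 0.4241881771498748 0.8750401080737726
180 [ 0.1015  0.7548 -0.8977  1.8244  0.7306  0.932   0.4414] 0.5323340137688799 0.36088402473021497 0.844862819902147
```

```bash
python3 - <<'E'
from bench import *
from h import *
np.set_printoptions(precision=4,suppress=True)
command_gripper(.045,grip_force=60)
o=np.pi*np.array([np.cos(np.pi/4),np.sin(np.pi/4),0])
move_pose([.50,.10,.18],o); 
for i,p in ((3,[.50,.10,.18]),(4,[.534,.134,.18])):
    line_to(p); dwell(.15)
    c=camera_info("wrist"); im=snapshot("wrist"); np.savez(f"pics/w{i}.npz",im=im,intrinsics=c["intrinsics"],R=c["R"],t=c["t"],p=read_tool_pos())
    cv2.imwrite(f"pics/w{i}.png",im[...,::-1]); print(read_tool_pos(),-np.array(c["R"]).T@c["t"])
print(read_width(),read_finger_force(),read_clock())
cv2.imwrite("pics/w34.png",np.hstack([cv2.resize(cv2.imread(f"pics/w{i}.png"),(400,300),interpolation=cv2.INTER_AREA) for i in (3,4)]))
E
```

```text
[0.5    0.0998 0.18  ] [0.4997 0.1846 0.2994]
[0.5335 0.1332 0.1799] [0.5331 0.2183 0.2992]
0.048440908632721116 62.06285510212183 8.725
```

View pics/w34.png

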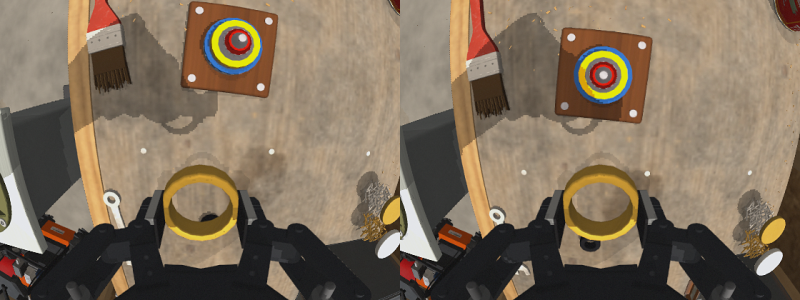

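The right view has the camera almost on the mandrel axis, with concentric bands about full-frame (285,105). The held ring is at about (280,282). Measuring both now.

```bash
python3 - <<'E'
from h import *
np.set_printoptions(precision=4,suppress=True)
C=[dict(np.load(f"pics/w{i}.npz")) for i in (3,4)]
W=((280,15,375,105),(240,60,330,150))
for n,c,z in (("yellow",((20,120,90),(36,255,255)),.060),("blue",((98,110,60),(125,255,255)),.042),("red",((0,150,70),(6,255,255)),.081)):
    ms=[mask(k["im"],w,*c) if n!="red" else mask(k["im"],(w[0]+25,w[1]+20,w[2]-20,w[3]-20),*c) for k,w in zip(C,W)]
    hs=[hullc(m) for m in ms]; rs=[ray(k,h[0],1) for k,h in zip(C,hs)]
    print(n,[h[0] for h in hs],[h[1] for h in hs],*tri(rs),[plane(r,z)[:2] for r in rs])
for k in C:
    m=mask(k["im"],(215,220,350,345),(15,100,40),(36,255,255)); a,b=hullc(m); p=k["p"]
    # bore: top inner rim hole in the image
    H=cv2.convexHull(cv2.findNonZero(m))[:,0]; z=p[2]-.0155
    print("ring",a,b,plane(ray(k,a,1),z)-p)
    P=np.array([plane(ray(k,q,1),z+.009)[:2] for q in H]); far=P[P[:,1]>p[1]+.005]
    # upper silhouette arc (camera-side) is the top rim: circle fit
    A=np.c_[2*far,np.ones(len(far))]; s=np.linalg.lstsq(A,(far**2).sum(1),rcond=None)[0]
    print("top-rim circle",s[:2]-p[:2],np.sqrt(s[2]+s[:2]@s[:2]))
E
```

```text
yellow [array([328.9998,  61.2507]), array([283.9236, 104.499 ])] [(294, 28, 70, 68), (250, 71, 69, 68)] [0.5352 0.2183 0.0548] [np.float64(0.0), np.float64(0.0)] [array([0.5345, 0.2175]), array([0.5352, 0.2183])]
blue [array([325.8912,  63.9502]), array([283.7392, 104.5842])] [(286, 25, 81, 79), (243, 65, 82, 80)] [0.5352 0.2182 0.0381] [np.float64(0.0), np.float64(0.0)] [array([0.5347, 0.2177]), array([0.5352, 0.2182])]
red [array([332.9023,  58.0116]), array([284.1261, 104.6354])] [(315, 40, 37, 37), (265, 87, 39, 37)] [0.5352 0.2182 0.0733] [np.float64(0.0), np.float64(0.0)] [array([0.534, 0.217]), array([0.5351, 0.2182])]
ring [280.6316 283.9855] (228, 230, 106, 108) [-0.0005  0.0019 -0.0155]
top-rim circle [-0.0005  0.0101] 0.023631153165742283
ring [280.6366 283.9973] (228, 230, 106, 108) [-0.0006  0.0021 -0.0155]
top-rim circle [-0.0006  0.0102] 0.023671305097911537
```

```bash
python3 - <<'E'
from h import *
from scipy.optimize import least_squares
np.set_printoptions(precision=4,suppress=True)
k=dict(np.load("pics/w4.npz")); p=k["p"]
m=mask(k["im"],(215,220,350,345),(15,100,40),(36,255,255)); H=cv2.convexHull(cv2.findNonZero(m))[:,0]
for zo in (-.0155,-.0125,-.0185):
  for n,dz,sg in (("far/top",.009,-1),("near/bottom",-.009,1)):
    P=np.array([plane(ray(k,q,1),p[2]+zo+dz)[:2]-p[:2] for q in H]); P=P[sg*(P[:,1]-.002)>.006]
    s=least_squares(lambda s:np.hypot(*(P-s[:2]).T)-s[2],[0,0,.027]); s2=least_squares(lambda s:np.hypot(*(P-s).T)-.027,[0,0])
    print(zo,n,s.x,"r fixed",s2.x,np.sqrt(2*s2.cost/len(P)))
E
```

```text
-0.0155 far/top [-0.0005  0.0013  0.0254] r fixed [-0.0004  0.0034] 0.0005158056603192774
-0.0155 near/bottom [-0.0007 -0.0004  0.027 ] r fixed [-0.0007 -0.0004] 8.245206902520245e-05
-0.0125 far/top [-0.0006  0.0034  0.0249] r fixed [-0.0006  0.0061] 0.000600694210126624
-0.0125 near/bottom [-0.0007  0.0014  0.0264] r fixed [-0.0007  0.0007] 0.00016053056988329673
-0.0185 far/top [-0.0006 -0.0009  0.0258] r fixed [-0.0006  0.0006] 0.0004584644173460298
-0.0185 near/bottom [-0.0007 -0.0021  0.0274] r fixed [-0.0007 -0.0016] 0.00011726591348481372
```

```bash
python3 - <<'E'
from h import *
k=dict(np.load("pics/w4.npz"));p=k["p"];im=k["im"][...,::-1].copy()
m=mask(k["im"],(215,220,350,345),(15,100,40),(36,255,255)); H=cv2.convexHull(cv2.findNonZero(m))
S=5;x0,y0=210,220; b=cv2.resize(im[y0:y0+120,x0:x0+150],None,fx=S,fy=S,interpolation=cv2.INTER_NEAREST)
K=k["intrinsics"]
def pr(X):
    v=k["R"]@X+k["t"]; th=np.arctan2(np.hypot(v[0],v[1]),v[2]); u=v[:2]/np.hypot(v[0],v[1])*th*K[0][0]+K[:2,2]; return (u+.5-[x0,y0])*S
for dz,col in ((.009,(255,0,0)),(-.009,(0,0,255))):
  for r in (.027,.021):
    pts=np.array([pr(p+[-.0007+r*np.cos(t),-.0004+r*np.sin(t),-.0155+dz]) for t in np.linspace(0,6.283,90)])
    cv2.polylines(b,[pts.astype(np.int32)],True,col,1)
cv2.imwrite("pics/held.png",b)
E
```

```text
(no output)
```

View pics/held.png

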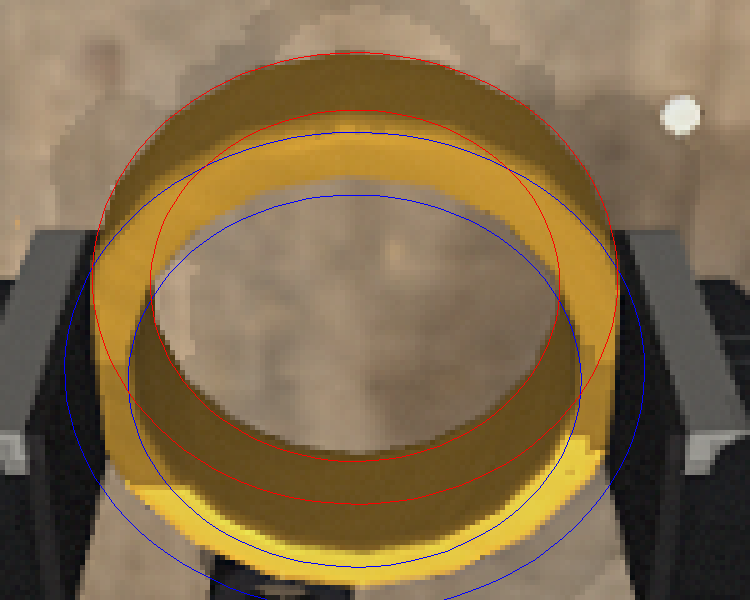

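The overlay shows the ring level in the grip: its lower outer and inner edges match to under 1 mm, and the offset in the hand is about (-0.6, 0) mm. I'll place the TCP at the measured axis (0.5352, 0.2182), corrected by that offset, and lower it while feeling for contact.

```bash
python3 - <<'E'
from bench import *
import numpy as np, cv2
np.set_printoptions(precision=4,suppress=True)
x,y=.5357,.2183
line_to([x,y,.18]); f0=np.array(read_ft_force())
line_to([x,y,.115],max_speed=.08)
print(read_tool_pos(),read_ft_force()-f0)
for z in (.105,.1,.096,.093,.091,.089,.087,.085):
    hit=line_to([x,y,z],max_speed=.03,until_force=5); print(z,hit,read_tool_pos(),read_ft_force()-f0)
    if hit: break
print(read_width(),read_finger_force(),read_clock())
im=snapshot("wrist"); s=snapshot("scene")
cv2.imwrite("pics/ins.png",np.hstack([cv2.resize(im[180:390,140:420],(400,300)),cv2.resize(s[230:350,80:240],(400,300),interpolation=cv2.INTER_CUBIC)])[...,::-1])
E
```

```text
[0.536  0.2186 0.1154] [ 0.4018 -0.3752  0.5557]
0.105 False [0.5356 0.2183 0.1048] [-0.2448  0.3257  0.9911]
0.1 False [0.5356 0.2182 0.0998] [-0.3373 -0.5184  0.8346]
0.096 False [0.5356 0.2182 0.0958] [-0.5691 -0.0078  0.3808]
0.093 False [0.5356 0.2182 0.0928] [ 0.9361 -0.795   0.1372]
0.091 False [0.5356 0.2183 0.0909] [-0.9139 -0.1039  0.0063]
0.089 False [0.5357 0.2182 0.0889] [-0.1839  0.4035  0.4459]
0.087 False [0.5358 0.2184 0.088 ] [-2.9386 -1.6511  9.6179]
0.085 False [0.5359 0.2185 0.0879] [-7.3407 -4.403  28.4971]
0.04829980816347054 64.74183239042759 12.725
```

View pics/ins.png

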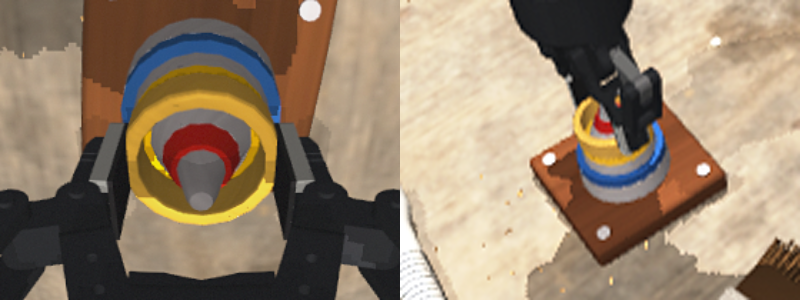

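The ring passed the red tier freely and stopped hard at TCP z = 0.088, which puts its centre at about 72 mm. Both views show it on the yellow step. Now I relieve the push, let go and retreat.

```bash
python3 - <<'E'
from bench import *
from h import *
np.set_printoptions(precision=4,suppress=True)
x,y=.5357,.2183
line_to([x,y,.0878],max_speed=.03); print(read_tool_pos(),read_ft_force())
command_gripper(.075); print(read_width(),read_finger_force(),read_ft_force())
line_to([x,y,.17],max_speed=.1)
line_to([x,y-.085,.18]); dwell(.15)
c=camera_info("wrist"); im=snapshot("wrist"); s=snapshot("scene")
m=mask(im,(240,60,330,150),(15,100,40),(36,255,255)); a,b=hullc(m); print("ring",a,b,plane(ray(c,a,1),.072)[:2],read_clock())
cs=camera_info("scene"); ms=mask(s,(140,250,200,310),(15,100,40),(36,255,255)); a2,b2=hullc(ms); print(a2,b2,tri([ray(c,a,1),ray(cs,a2)]))
cv2.imwrite("pics/end.png",np.hstack([cv2.resize(im[50:170,205:365],(400,300),interpolation=cv2.INTER_CUBIC),cv2.resize(s[240:345,100:240],(400,300),interpolation=cv2.INTER_CUBIC)])[...,::-1])
E
```

```text
[0.536  0.2184 0.088 ] [-1.5942 -1.0193  6.6978]
0.07506915588235955 0.0 [0.4784 0.1246 0.4136]
ring [281.374  106.8039] (242, 68, 79, 79) [0.5352 0.2184] 15.3917
[164.8196 280.3058] (149, 265, 32, 32) (array([0.5355, 0.219 , 0.0658]), [np.float64(0.8), np.float64(0.8)])
```

View pics/end.png

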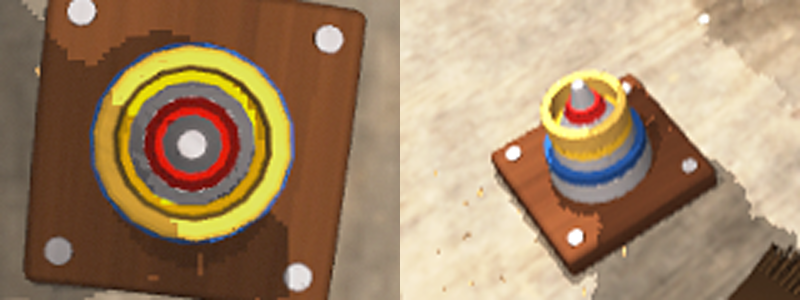

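The ring sits level and concentric on the yellow step, the gripper is clear, and 15.4 s have been used, so I'm handing it in.

```bash
python3 -c "
from bench import *
print(finish_job())"
```

```text
the job is handed in; nothing more can be done
None
```

The brass bushing was guided over the tip while held, now sits level on the mandrel's yellow step and has been released; I left the steel and black bushings alone and handed the job in at about 15.4 s (no verdict was returned).

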